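Unlatch and open the socket case

ROBOT

A 7-joint arm with a two-finger parallel gripper is mounted at the origin on the work surface. World frame = base frame: x ahead of the robot, y to its left, z up, the work surface at z = 0. Lengths are in mm, angles in rad, forces in N, time in s.
With the tool pointing down it reaches from about 400 to 875 mm from the base axis. Payload 19.3 kg.
Tool frame: the origin (TCP) lies midway between the tips of the shut fingers; the grasp point (between the pads) lies behind it (hold_point_z is the y of the grasp point in the tool frame, in mm); y points along the fingers, x is the direction in which the jaws open and shut, and the axes are right-handed (so a half turn about y gives the same grasp; the last joint's range is limited). The gripper opens to 85 mm and grips with 20 to 120 N. Pads are 22 mm wide; open, the fingers measure 114 mm over their backs; the gripper's body (76 mm by 85 mm) begins 54 mm behind the grasp point. The pads swing forward as they close: fully open they stand 13 mm farther back than shut.
Start: joints at [1.199, 0.521, -0.036, 1.599, 0.021, 1.021, -0.113], TCP at [185.746, -596.752, 231.291] pointing down, gripper open.
Joint ranges: [-2.91, 2.91], [-0.3, 2.13], [-1.5, 1.42], [0.17, 2.43], [-1.26, 4.41], [0.16, 1.93], [-2.52, 2.52]. Speed limits (rad/s): [1.89, 1.89, 2.39, 2.39, 3.01, 3.01, 3.01].

INTERFACE

Orientations are given as a 3x3 rotation matrix whose columns are the frame's x, y, z axes.
In Python, from cell import * gives the robot as it stands. The module is installed in compiled form; this text tells all that it offers.
- The arm moves only by the tool jog_arm, never from a script. Its argument "rows" is a list of rows, each a list of 4 numbers: the shift along the world's x, y, z in cm, then the turn about the world's z in rad. In form: [[tx, ty, tz, roll], ...]. A call has 1 to 5 rows; each row is the pose to reach, as a shift and turn from the pose measured when the call began; what a row does not reach only later rows make up. A row lasts 1/10 s, in which the tool goes at most 50 mm and 8.59 degrees, less where a joint would pass 70% of its speed; a pose out of reach is approached as far as the arm can. A call with a gripper value outside its range is refused whole. "grip" is the opening in per cent of the stroke, from 0 (shut) to 100 (fully open), set as the call begins (left out, the last holds). The fingers move at their own pace and stop on an object; "force" is the grip in N (left out, the last holds). Time passes only in rows, so rows that repeat a pose let the fingers close. It gives the time, the measured TCP pose, the force and the opening at its end, in the units of the state.
- sense(): the state, without advancing time (a new reading comes with each control period).
- get_image(name): name is "side" or "top" or "wrist"; returns a dict with "img" (400x640x3 uint8, blue, green, red), "vfov" (degrees; the focal length in pixels is half the picture's height over the tangent of half this angle, whatever the lens; pixels are square), "cx", "cy" (the principal point, pixels), "R" (3x3) and "t" (3): a world point X has camera coordinates R X + t; the wrist camera has in their place "hand_eye" (4x4, takes a point from camera to tool coordinates, whose origin is the TCP and whose axes are the tool frame's). Camera axes: x right, y down, z forward; pixel columns grow to the right and rows downward; lengths in mm; the calibration is good to about 2 mm. The wrist camera is an equidistant fisheye: a pixel r from the principal point sees the ray r / f radians off the axis. A picture is of the moment at which its call begins: read the wrist's pose just before it. There is no depth.
- job_done(): hands the job in, once; it reports no verdict.
The state is a dict: "clock": time; "qpos": joint angles; "qvel": joint speeds; "joint_efforts": joint torques, N m; "tcp_pos": TCP position; "orientation": TCP orientation; "force": force on the tool from outside, world axes, zero at the start; "moment": the same for the moment, N m; "finger_gap": finger opening in mm.
Only numpy, scipy, OpenCV 4.12 (cv2) and the standard library are available. Lean on these libraries where they do the work, as an engineer would, in place of code of your own. Each camera call takes 0.05 s, during which the arm holds its last target. There are 200 camera calls.

TASK

Open the grey socket case on the bench: lift the lever of the draw latch on its front up and over until the hook springs clear of the keeper bar, then swing the lid up by its knob and leave it standing open, about upright. Do not shift the tools and parts lying around the case.

Things in the scene. Friction and masses are not known exactly. Their poses are not given: they have to be found in the camera images.
- case: Grey steel socket case, fixed to the bench, 130 mm deep (x), 260 mm wide (y), 155 mm high without the lid. Origin: centre of its underside. Its -x face is the front with the latch, +x the hinge side, +z up.
- lever_pivot (a point): Pivot of the steel latch lever, on the case's centre line, 20 mm in front of the front wall and 119 mm above the bench; the lever turns about the case's y axis here.
- lever_end (a point): Middle of the cross grip at the lever's free end: a steel round bar 11 mm thick, 28 mm long along the case's y, 85 mm from the pivot. The lever is a 5 mm steel strip 13 mm wide: 25 mm straight down from the pivot, then kicked out 45 degrees from the case to the grip. Latched: 46 mm farther out and 72 mm lower than the pivot. Pinched on its end faces, the grip turns (and slowly creeps) between the pads.
- latch (a joint): Lever angle (rad): 0 latched (down), grows as the free end swings outward and up, stop at 1.7. Resists with up to about 0.22 N m (about 3 N at lever_end) until dead centre at about 0.4, then snaps on by itself to about 0.9 unless held. The hook goes slack and springs clear at 1.45 to 1.55. Friction (0.06 N m) holds the lever where it is left.
- hook (a point): Inner top of the steel hook (22 mm wide) on the wire bail, 50 mm above the bail's pivot on the lever. Latched, it sits on the keeper bar, 3 to 4 mm above keeper_bar; once it has about 4 mm of slack a weak spring flips it outward, away from the case.
- keeper_bar (a point): Middle of the keeper, a steel bar 6 mm thick and 36 mm long along y, fixed to the lid 20 mm in front of its front edge, 161 mm above the bench with the lid shut.
- lid (a joint): Angle of the lid (rad): 0 shut, 1.57 upright, stop at 1.9; opens upward about the case's y axis. The lid is 12 mm thick, about 0.5 kg, and its stiff hinge (about 0.45 N m) keeps it where it is left. While the hook is on the keeper it cannot be raised.
- lid_hinge (a point): Middle of the lid's hinge line, at the top of the case's rear (+x) wall, 155 mm above the bench.
- lid_handle (a point): Grip point of the black knob on the lid, 35 mm above the lid's upper face on the centre line and 30 mm behind its front edge (203 mm above the bench when shut). The knob's head is 28 mm in diameter and spans 27 to 43 mm above the lid; its stem is 12 mm thick.
- hammer: Bystander: hammer lying along its x, to the right of the case.
- screwdriver: Bystander: screwdriver lying along its x, to the left of the case.
- wrench: Bystander: wrench lying along its x, in front of the case on the right.
- spray_can: Bystander: standing spray can, 66 mm in diameter, 190 mm high, beside the case. Origin at its foot.
- socket: Bystander: standing steel socket, 32 mm in diameter, 40 mm high, in front of the case on the left. Origin at its foot.
- piston: Bystander: standing aluminium piston, 72 mm in diameter, 50 mm high, beside the case. Origin at its foot.

How it is judged (in metres and radians):
On the way, in this order (a step that is already met when the one before it is completed fails the run):
1. the hook is clear of the keeper bar (12 mm or more) with the lid still shut (distance between hook and keeper_bar above 0.012 m and value of joint lid below 0.1 rad and value of joint latch above 1 rad), for 0.2 s.
2. the lid is swung up past 1.2 rad (value of joint lid above 1.2 rad), for 0.2 s.
At the end, for the whole second after the job is handed in: The hook is off the keeper bar and the lid stands open by itself, at rest, at 1.2 rad (69 degrees) or more; no bystander was shifted by more than 30 mm (value of joint lid above 1.2 rad and velocity of joint lid between -0.05 and 0.05 rad/s and distance between hook and keeper_bar above 0.012 m); the robot touches nothing.
It fails at once if a bystander (hammer, screwdriver, wrench, spray can, socket or piston) is shifted by more than 30 mm (distance of any of hammer, screwdriver, wrench, spray_can, socket, piston from where it was at the start of the episode above 0.03 m).
It also fails if it takes over 48 s, if anything falls off the work surface, if the arm or the gripper's body presses on something with over 40 N, if the wrist force passes 120 N, or if a joint passes its speed limit or range.

## Working session

There is one attempt and no reset: what is moved stays moved. The work goes in short steps, Python scripts to look and compute and a tool call to move; the robot and the scene stay as the last step left them, time stands still between calls to the robot, and variables do not carry over. Pictures are saved under pics/ and viewed, about 8 in all and at most 12, crops included, and the job is handed in when it is done.

Besides the shell and the picture viewer there is one more tool, called after ">>>" as a command line: name --pt "numbers of a row" for each row, then --argument value for the rest. jog_arm: Moves the arm, as the interface text tells. Its arguments: {"type":"object","properties":{"rows":{"type":"array","items":{"type":"array","items":{"type":"number"}}},"grip":{"type":"number"},"force":{"type":"number"}},"required":["rows"]}

```bash
mkdir -p pics; python3 - <<'E'
from cell import *
import cv2,numpy as np
s=sense();print({k:np.round(v,3).tolist() for k,v in s.items()})
for n in("side","top"):
    g=get_image(n);cv2.imwrite(f"pics/{n}0.png",g["img"]);print(n,g["vfov"],g["cx"],g["cy"],np.round(g["R"],4).tolist(),np.round(g["t"],1).tolist())
g=get_image("wrist");print(np.round(g["hand_eye"],3).tolist(),g["vfov"],g["cx"],g["cy"])
E
```

```text
{'clock': 0.0, 'qpos': [1.199, 0.522, -0.036, 1.6, 0.021, 1.021, -0.113], 'qvel': [-0.001, -0.002, -0.0, -0.001, 0.001, 0.001, 0.002], 'joint_efforts': [0.0, -92.709, 1.98, -36.993, 0.018, 0.008, -0.0], 'tcp_pos': [185.654, -596.442, 230.748], 'orientation': [[0.297, -0.0, 0.955], [-0.955, 0.001, 0.297], [-0.001, -1.0, -0.0]], 'force': [0.393, 0.035, 0.069], 'moment': [-0.021, -0.001, -0.003], 'finger_gap': 85.6}
side 48.96903068675908 321.21346636099344 198.21770789532442 [[-0.8997, -0.4364, 0.0017], [-0.2451, 0.5021, -0.8293], [0.3611, -0.7466, -0.5588]] [523.8, 256.8, 901.4]
top 47.03042956035057 322.2734931477928 196.7940989554414 [[0.02, -0.9998, 0.0014], [-0.9925, -0.02, -0.1209], [0.1209, 0.0011, -0.9927]] [3.2, 582.0, 1393.4]
[[1.0, -0.001, -0.001, -0.811], [0.0, -0.277, 0.961, -142.448], [-0.001, -0.961, -0.277, 71.246], [0.0, 0.0, 0.0, 1.0]] 65.70646984690485 315.8378048988067 202.05001321485926
```

View pics/side0.png

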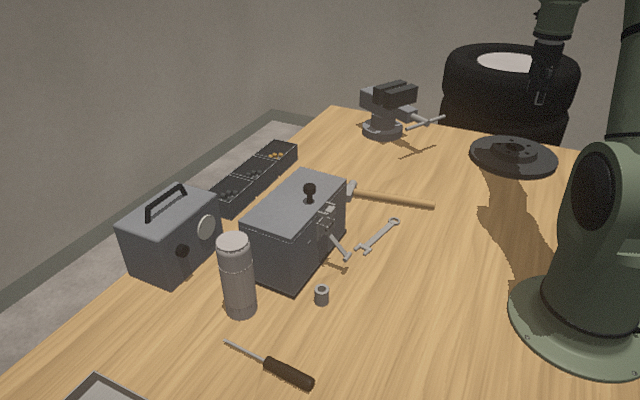

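View pics/top0.png

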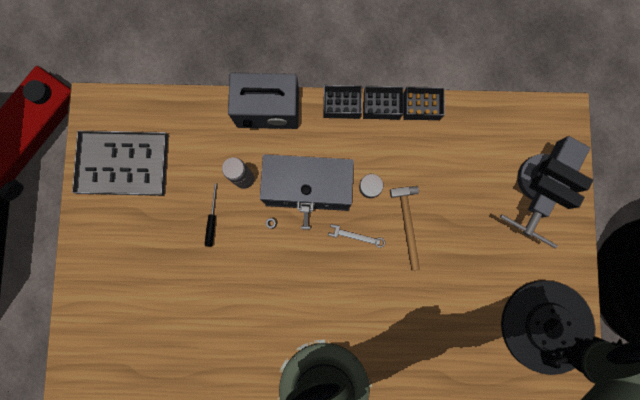

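```bash
python3 - <<'E'
import cell,cv2
print([n for n in dir(cell) if n[0]!='_'], getattr(cell,'hold_point_z',None))
a=cv2.imread("pics/side0.png")[160:300,230:370];b=cv2.imread("pics/top0.png")[145:245,250:390]
cv2.imwrite("pics/c.png",cv2.vconcat([cv2.resize(b,(770,550),interpolation=2)]))
cv2.imwrite("pics/d.png",cv2.resize(a,(590,590),interpolation=2))
E
```

```text
['Unreachable', 'get_image', 'hold_point_z', 'job_done', 'sense'] -18.700000000000003
```

View pics/c.png

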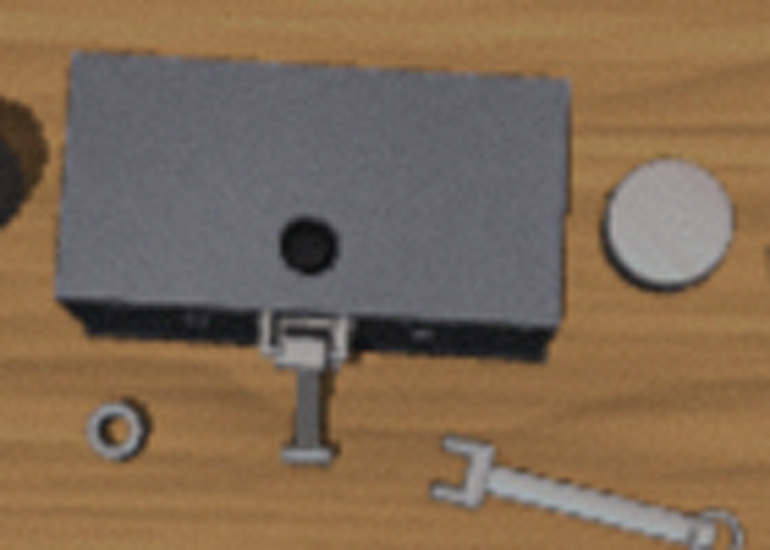

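View pics/d.png

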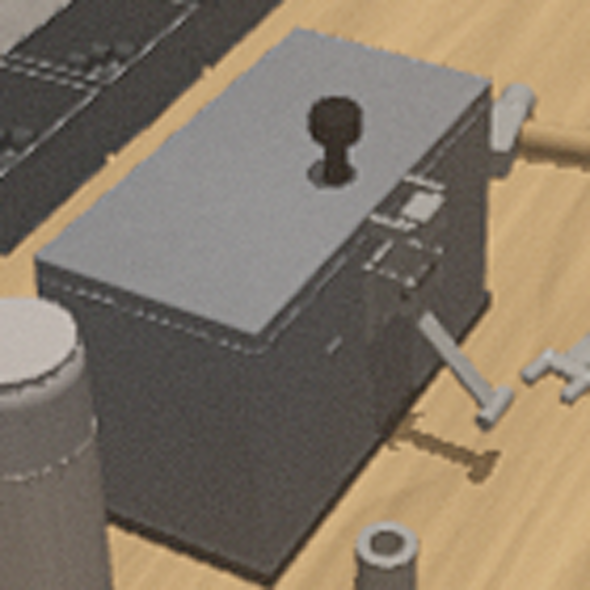

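```bash
cat > h.py <<'E'
import numpy as np
C={'side':(48.96903,321.213,198.218,[[-0.8997,-0.4364,0.0017],[-0.2451,0.5021,-0.8293],[0.3611,-0.7466,-0.5588]],[523.8,256.8,901.4]),
'top':(47.03043,322.273,196.794,[[0.02,-0.9998,0.0014],[-0.9925,-0.02,-0.1209],[0.1209,0.0011,-0.9927]],[3.2,582.0,1393.4])}
def proj(n,X):
    v,cx,cy,R,t=C[n];f=200/np.tan(np.radians(v/2));c=np.array(R)@X+t
    return np.array([cx+f*c[0]/c[2],cy+f*c[1]/c[2]])
def w(p,q):
    c,s=np.cos(p[2]),np.sin(p[2]);return np.array([p[0]+c*q[0]-s*q[1],p[1]+s*q[0]+c*q[1],q[2]])
E
python3 - <<'E'
from h import *
from scipy.optimize import least_squares
t=lambda u,v:(250+u/5.5,145+v/5.5); s=lambda u,v:(230+u/4.214,160+v/4.214)
L=[('top',(-35,0,211),t(308,245)),('top',(-131,0,50),t(308,454)),('top',(65,130,167),t(73,55)),('top',(65,-130,167),t(569,82)),
('top',(-65,-130,167),t(556,325)),('top',(-65,130,167),t(58,298)),('side',(-35,0,203),s(335,121)),('side',(-131,0,47),s(494,407)),
('side',(-65,130,167),s(257,333)),('side',(65,130,167),s(38,260)),('side',(-65,-130,167),s(490,82)),('side',(65,-130,167),s(298,30))]
r=least_squares(lambda p:np.concatenate([proj(n,w(p,q))-u for n,q,u in L]),[550,30,0],loss='soft_l1')
p=r.x;print(p.round(3));[print(n,q,(proj(n,w(p,q))-u).round(1)) for n,q,u in L]
for n,q in dict(grip=(-131,0,47),knob=(-35,0,203),end=(-65-20-85*np.sin(2.07),0,119-85*np.cos(2.07))).items():print(n,w(p,q).round(1))
E
```

```text
[ 6.1460e+02  6.0768e+01 -3.3000e-02]
top (-35, 0, 211) [-0.9 -0.1]
top (-131, 0, 50) [-0.8  0.3]
top (65, 130, 167) [-1.1 -0.6]
top (65, -130, 167) [-0.2 -0.7]
top (-65, -130, 167) [0.1 0.5]
top (-65, 130, 167) [-1.6  0.5]
side (-35, 0, 203) [ 0.5 -0.9]
side (-131, 0, 47) [ 0.4 -0.5]
side (-65, 130, 167) [ 0.5 -0.5]
side (65, 130, 167) [-1.1 -1.7]
side (-65, -130, 167) [ 1.  -1.6]
side (65, -130, 167) [-0.3 -1.9]
grip [483.7  65.1  47. ]
knob [579.6  61.9 203. ]
end [455.1  66.1 159.7]
```

>>> jog_arm --pt "1.5 3.3 0.5 0.14" --pt "3 6.6 1 0.28" --pt "4.5 9.9 2 0.42" --pt "6 13.2 3 0.56" --pt "7.5 16.5 4 0.7" --grip 60

```text
clock: 0.65
tcp_pos: [261.0, -430.1, 271.1]
orientation: [[0.846, -0.001, 0.534], [-0.534, 0.0, 0.846], [-0.001, -1.0, -0.0]]
force: [0.8, -0.5, 0.3]
finger_gap: 51.1
```

>>> jog_arm --pt "1.5 3.3 0 0.14" --pt "3 6.6 0 0.28" --pt "4.5 9.9 0 0.42" --pt "6 13.2 0 0.56" --pt "7.5 16.5 0 0.7"

```text
clock: 1.15
tcp_pos: [336.2, -263.7, 271.2]
orientation: [[0.99, -0.001, -0.142], [0.142, -0.001, 0.99], [-0.001, -1.0, -0.0]]
force: [1.0, -0.8, 0.2]
finger_gap: 51.1
```

>>> jog_arm --pt "1.5 3.3 0 0.14" --pt "3 6.6 0 0.28" --pt "4.5 9.9 0 0.42" --pt "6 13.2 0 0.56" --pt "7.5 16.5 0 0.7"

```text
clock: 1.65
tcp_pos: [411.5, -97.3, 271.3]
orientation: [[0.662, -0.0, -0.75], [0.75, -0.002, 0.662], [-0.001, -1.0, -0.001]]
force: [0.2, -0.5, -0.1]
finger_gap: 51.4
```

>>> jog_arm --pt "1.3 3.2 -0.5 0.14" --pt "2.6 6.5 -1 0.28" --pt "4 9.8 -2 0.42" --pt "5.3 13 -3 0.56" --pt "6.4 16.2 -4 0.69"

```text
clock: 2.15
tcp_pos: [476.0, 66.0, 230.8]
orientation: [[0.027, 0.001, -1.0], [1.0, -0.001, 0.027], [-0.001, -1.0, -0.001]]
force: [0.6, -0.5, -0.9]
finger_gap: 51.6
```

```bash
python3 - <<'E'
from cell import *
import cv2,numpy as np
s=sense();print(s['tcp_pos'],np.round(s['orientation'],3).tolist(),np.round(s['qpos'],2),s['finger_gap'])
g=get_image("wrist");cv2.imwrite("pics/w1.png",g["img"])
E
```

```text
[475.97261596  65.96852584 230.81443409] [[0.027, 0.001, -1.0], [1.0, -0.001, 0.027], [-0.001, -1.0, -0.001]] [ 0.42  0.4  -0.88  1.94  0.38  0.97  0.91] 51.64078434283763
```

View pics/w1.png

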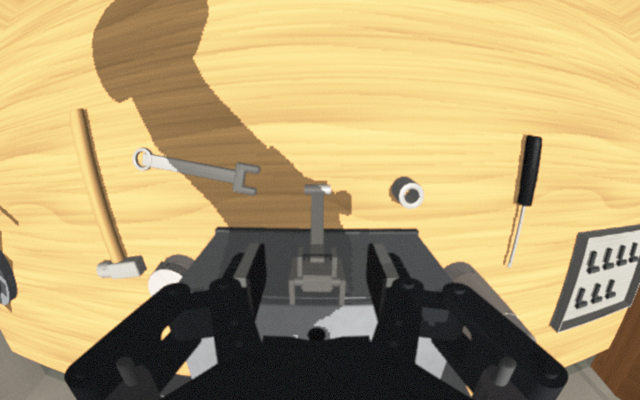

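```bash
cat >> h.py <<'E'
def wray(g,s,u,v,z):
    f=200/np.tan(np.radians(g["vfov"]/2));d=np.array([u-g["cx"],v-g["cy"]]);r=np.hypot(*d);a=r/f
    c=np.array([*(np.sin(a)*d/r),np.cos(a)]);H=np.array(g["hand_eye"]);R=np.array(s['orientation'])
    o=np.array(s['tcp_pos'])+R@H[:3,3];D=R@H[:3,:3]@c;return o+D*(z-o[2])/D[2]
E
python3 - <<'E'
from cell import *
from h import *
s=sense();g=get_image("wrist")
print(wray(g,s,317,188,49).round(1),wray(g,s,304,187,47).round(1),wray(g,s,331,187,47).round(1),wray(g,s,318,334,205).round(1))
E
```

```text
[484.7  73.4  49. ] [483.8  59.4  47. ] [484.3  88.6  47. ] [549.7  72.2 205. ]
```

```bash
python3 - <<'E'
from cell import *
from h import *
s=sense();g=get_image("wrist")
print(s['tcp_pos'],np.array(s['orientation']).round(3).tolist(),wray(g,s,317,188,49).round(1),wray(g,s,304,187,47).round(1))
H=g['hand_eye'];print(np.array(H).round(4).tolist(),g['vfov'],g['cx'])
E
```

```text
[475.67884427  68.66475534 230.24131605] [[0.023, -0.0, -1.0], [1.0, 0.001, 0.023], [0.001, -1.0, 0.0]] [483.8  71.1  49. ] [482.8  57.   47. ]
[[1.0, -0.0013, 0.0007, 0.8826], [-0.001, -0.2808, 0.9598, -142.4474], [-0.0011, -0.9598, -0.2808, 70.8075], [0.0, 0.0, 0.0, 1.0]] 65.70646984690485 315.8378048988067
```

>>> jog_arm --pt "-1 -0.3 -4 0.01" --pt "-1 -0.3 -8 0.01" --pt "-1 -0.3 -12 0.01" --pt "-1 -0.3 -16 0.01" --pt "-1 -0.3 -18 0.01"

```text
clock: 2.8
tcp_pos: [464.0, 62.0, 48.1]
orientation: [[0.021, -0.004, -1.0], [1.0, -0.001, 0.021], [-0.001, -1.0, 0.004]]
force: [-0.4, -0.3, 0.8]
finger_gap: 51.0
```

>>> jog_arm --pt "0 0 0 0" --pt "0 0 0 0"

```text
clock: 3.0
tcp_pos: [463.9, 61.3, 48.5]
orientation: [[0.023, -0.004, -1.0], [1.0, -0.002, 0.023], [-0.002, -1.0, 0.004]]
force: [-0.5, -0.3, 0.3]
finger_gap: 51.3
```

>>> jog_arm --pt "0.3 0.4 -1.5 0" --pt "0.3 0.4 -1.5 0" --pt "0.3 0.4 -1.5 0"

```text
clock: 3.3
tcp_pos: [467.3, 65.1, 34.7]
orientation: [[0.024, -0.003, -1.0], [1.0, -0.002, 0.024], [-0.002, -1.0, 0.003]]
force: [-1.4, 0.4, -0.4]
finger_gap: 51.5
```

```bash
python3 - <<'E'
from cell import *
from h import *
import cv2
for i in range(4):
    s=sense();g=get_image("wrist");print(s['clock'],np.round(s['tcp_pos'],1),np.round(s['qvel'],3),np.round(s['force'],1))
cv2.imwrite("pics/w2.png",g["img"])
print(np.array(s['orientation']).round(3).tolist())
E
```

```text
3.3 [467.3  65.1  34.7] [ 0.003 -0.003  0.     0.004  0.002 -0.004 -0.002] [-1.4  0.4 -0.4]
3.35 [467.3  65.1  34.7] [-0.001  0.001  0.002  0.003  0.005 -0.004 -0.005] [-0.4  0.4  0.4]
3.4 [467.3  65.1  34.6] [-0.003  0.005  0.005  0.     0.004 -0.004 -0.005] [-0.3  0.4  0.7]
3.45 [467.3  65.1  34.4] [-0.004  0.004  0.006 -0.001  0.005 -0.004 -0.004] [0.1 0.1 0.2]
[[0.023, -0.003, -1.0], [1.0, -0.002, 0.023], [-0.002, -1.0, 0.003]]
```

View pics/w2.png

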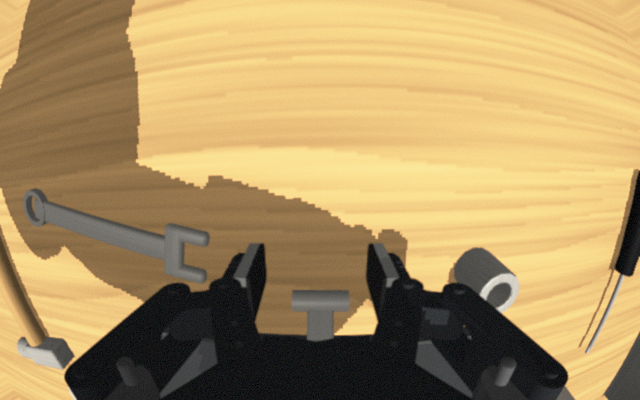

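```bash
python3 - <<'E'
from cell import *
from h import *
s=sense();g=get_image("wrist")
for z in(47,52):print(wray(g,s,320.5,299,z).round(1))
E
```

```text
[484.8  68.   47. ]
[481.4  68.   52. ]
```

>>> jog_arm --pt "0.3 0.12 -0.1 0" --pt "0.6 0.12 -0.1 0" --pt "0.9 0.12 -0.1 0" --pt "1.1 0.12 -0.1 0" --pt "1.1 0.12 -0.1 0"

```text
clock: 4.05
tcp_pos: [478.4, 66.4, 33.0]
orientation: [[0.023, -0.003, -1.0], [1.0, -0.002, 0.023], [-0.002, -1.0, 0.003]]
force: [-0.2, 0.4, 0.0]
finger_gap: 51.3
```

>>> jog_arm --pt "0 0 0 0" --pt "0 0 0 0" --pt "0 0 0 0" --pt "0 0 0 0" --pt "0 0 0 0" --grip 0 --force 70

```text
clock: 4.55
tcp_pos: [478.4, 66.9, 33.3]
orientation: [[0.023, -0.003, -1.0], [1.0, -0.001, 0.023], [-0.001, -1.0, 0.003]]
force: [-1.8, 2.4, 6.1]
finger_gap: 25.4
```

>>> jog_arm --pt "-0.7 0.02 0.5 0" --pt "-1.3 0.05 1.05 0" --pt "-1.9 0.07 1.7 0" --pt "-2.4 0.08 2.3 0" --pt "-2.9 0.1 3.1 0"

```text
clock: 5.05
tcp_pos: [449.6, 68.0, 65.2]
orientation: [[0.023, -0.001, -1.0], [1.0, -0.001, 0.023], [-0.001, -1.0, 0.001]]
force: [8.4, -0.2, -0.4]
finger_gap: 25.6
```

>>> jog_arm --pt "-0.36 0.01 0.65 0" --pt "-0.7 0.02 1.4 0" --pt "-0.88 0.03 2.26 0" --pt "-1.0 0.03 3.1 0" --pt "-1.04 0.03 3.95 0"

```text
clock: 5.55
tcp_pos: [440.0, 68.4, 105.8]
orientation: [[0.023, 0.002, -1.0], [1.0, -0.0, 0.023], [-0.0, -1.0, -0.002]]
force: [15.0, -0.9, -3.4]
finger_gap: 25.1
```

```bash
python3 - <<'E'
from cell import *
from h import *
import cv2
s=sense();g=get_image("side");print(s['tcp_pos'],s['force'])
cv2.imwrite("pics/s2.png",cv2.resize(g["img"][130:320,220:400],(570,600),interpolation=2))
E
```

```text
[440.01679661  68.42217742 105.76622004] [14.96504941 -0.86256493 -3.37699096]
```

View pics/s2.png

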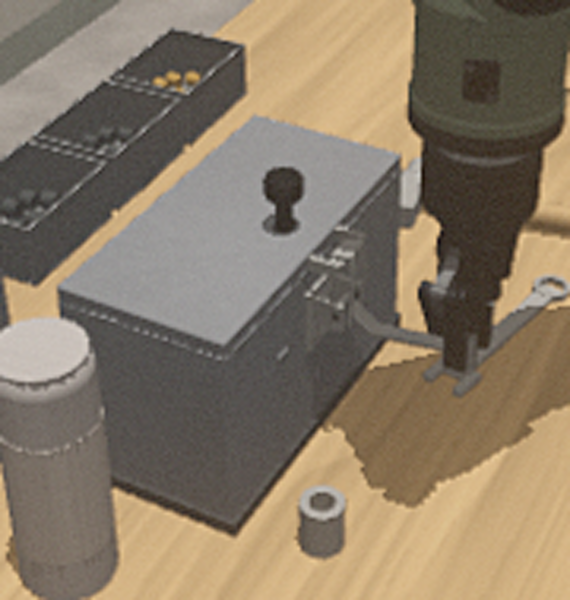

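>>> jog_arm --pt "0.1 0 0.85 0" --pt "0.25 -0.01 1.6 0" --pt "0.43 -0.02 2.4 0" --pt "0.73 -0.03 3.2 0" --pt "1.1 -0.04 3.95 0"

```text
clock: 6.1
tcp_pos: [452.6, 68.0, 147.3]
orientation: [[0.023, 0.006, -1.0], [1.0, -0.0, 0.023], [0.0, -1.0, -0.006]]
force: [15.9, 0.6, -11.5]
finger_gap: 24.6
```

>>> jog_arm --pt "0.25 0 0.4 0" --pt "0.5 -0.01 0.8 0" --pt "0.6 -0.01 1.0 0" --pt "0.6 -0.01 1.0 0"

```text
clock: 6.5
tcp_pos: [458.8, 67.7, 157.6]
orientation: [[0.024, 0.007, -1.0], [1.0, -0.0, 0.024], [0.0, -1.0, -0.007]]
force: [7.0, 0.1, -6.8]
finger_gap: 24.2
```

```bash
python3 - <<'E'
from cell import *
from h import *
import cv2
s=sense();g=get_image("side");print(s['tcp_pos'],s['force'])
cv2.imwrite("pics/s3.png",cv2.resize(g["img"][150:270,260:390],(650,600),interpolation=2))
E
```

```text
[458.7896338   67.7378343  157.64628937] [ 6.99406884  0.11480478 -6.83324114]
```

View pics/s3.png

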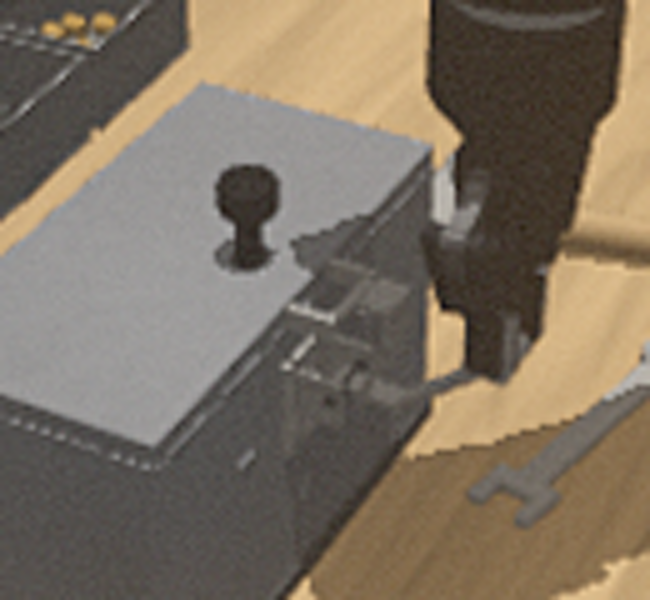

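```bash
python3 - <<'E'
from cell import *
from h import *
import cv2
p=[614.6,60.77,-.033]
f=lambda q:((proj('side',w(p,q))-[260,150])*5).round(0)
print('keeper',[f((-85,y,161)) for y in(-18,0,18)],'pivot',f((-85,0,119)))
for th in(1.3,1.45,1.55,1.65):
    a=.568+th;print(th,f((-85-85*np.sin(a),0,119-85*np.cos(a))),w(p,(-85-85*np.sin(a),0,119-85*np.cos(a))).round(1))
g=get_image("side")["img"][180:250,300:370];g=cv2.convertScaleAbs(g,alpha=2.2)
cv2.imwrite("pics/s4.png",cv2.resize(g,(595,595),interpolation=2))
E
```

```text
keeper [array([370., 279.]), array([352., 299.]), array([333., 321.])] pivot [350. 376.]
1.3 [522. 384.] [448.4  66.3 143.9]
1.45 [513. 359.] [453.   66.1 155.8]
1.55 [505. 342.] [457.1  66.  163.2]
1.65 [496. 325.] [461.9  65.8 170.3]
```

View pics/s4.png

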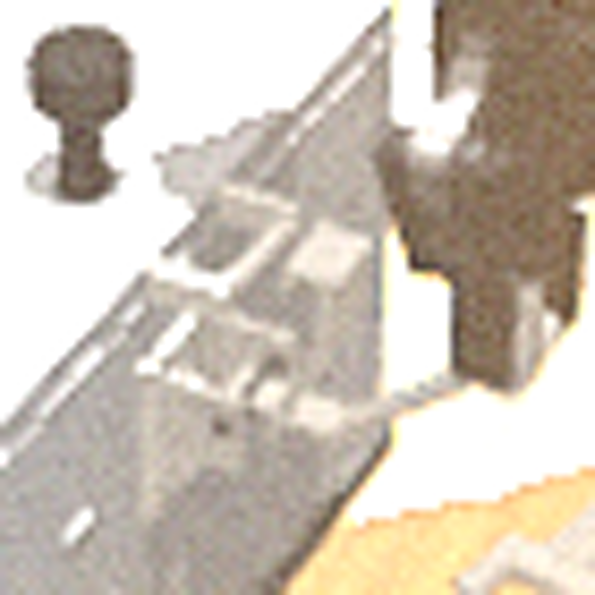

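>>> jog_arm --pt "0 0 0 0" --pt "0 0 0 0" --pt "0 0 0 0" --pt "0 0 0 0" --grip 60

```text
clock: 7.0
tcp_pos: [458.5, 67.7, 157.5]
orientation: [[0.024, 0.006, -1.0], [1.0, -0.0, 0.024], [-0.0, -1.0, -0.006]]
force: [0.4, 0.2, -0.4]
finger_gap: 51.4
```

>>> jog_arm --pt "0 0 3 0" --pt "0 0 6 0" --pt "0 0 9 0" --pt "0 0 11 0" --pt "0 0 11 0"

```text
clock: 7.5
tcp_pos: [459.3, 68.0, 269.7]
orientation: [[0.024, 0.009, -1.0], [1.0, -0.0, 0.024], [-0.0, -1.0, -0.009]]
force: [0.7, 0.7, -0.8]
finger_gap: 51.5
```

>>> jog_arm --pt "3 -0.1 0 0" --pt "6 -0.2 0 0" --pt "9 -0.4 0 0" --pt "11 -0.5 0 0" --pt "11 -0.5 0 0"

```text
clock: 8.0
tcp_pos: [570.6, 62.9, 268.1]
orientation: [[0.025, 0.008, -1.0], [1.0, 0.0, 0.025], [0.001, -1.0, -0.008]]
force: [-0.2, -0.0, 0.2]
finger_gap: 51.1
```

```bash
python3 - <<'E'
from cell import *
from h import *
import cv2
s=sense();g=get_image("wrist");print(s['tcp_pos'],s['finger_gap'],s['force'],s['qpos'])
cv2.imwrite("pics/w3.png",g["img"])
E
```

```text
[570.55581471  62.85812832 268.14879353] 51.130170106911386 [-0.19100125 -0.0407509   0.21187871] [ 0.37730418  0.51146719 -0.84783437  1.67159854  0.41861257  1.141493
  0.96382162]
```

View pics/w3.png

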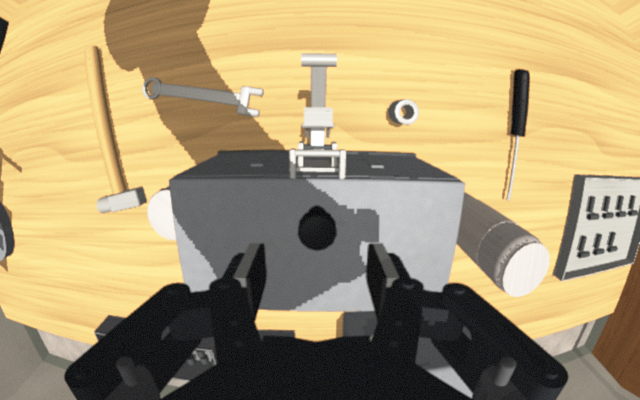

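```bash
python3 - <<'E'
from cell import *
from h import *
s=sense();g=get_image("wrist");print(s['tcp_pos'],wray(g,s,317,228,203).round(1),wray(g,s,317,54,160).round(1))
E
```

```text
[569.28210826  63.20139607 268.34800125] [579.3  64.8 203. ] [450.4  68.2 160. ]
```

>>> jog_arm --pt "1 0.05 -2 0" --pt "1 0.05 -4 0" --pt "1 0.05 -6 0" --pt "1 0.05 -8.1 0" --pt "1 0.05 -8.1 0"

```text
clock: 8.6
tcp_pos: [576.7, 63.5, 185.6]
orientation: [[0.023, 0.004, -1.0], [1.0, -0.001, 0.023], [-0.001, -1.0, -0.004]]
force: [-0.6, 0.2, 0.8]
finger_gap: 51.4
```

>>> jog_arm --pt "0 0 0 0" --pt "0 0 0 0" --pt "0 0 0 0" --pt "0 0 0 0" --pt "0 0 0 0" --grip 0 --force 60

```text
clock: 9.1
tcp_pos: [576.4, 63.4, 186.7]
orientation: [[0.023, 0.004, -1.0], [1.0, -0.001, 0.023], [-0.001, -1.0, -0.004]]
force: [-6.0, -2.0, 6.6]
finger_gap: 25.4
```

>>> jog_arm --pt "0.5 -0.02 1.0 0" --pt "1.15 -0.04 1.9 0" --pt "1.9 -0.06 2.75 0" --pt "2.65 -0.09 3.5 0" --pt "3.5 -0.12 4.2 0"

```text
clock: 9.6
tcp_pos: [611.2, 62.1, 229.2]
orientation: [[0.023, 0.003, -1.0], [1.0, -0.002, 0.023], [-0.002, -1.0, -0.003]]
force: [-3.9, 1.0, -10.9]
finger_gap: 25.8
```

>>> jog_arm --pt "1.0 -0.03 0.56 0" --pt "1.95 -0.06 1.06 0" --pt "3.0 -0.1 1.47 0" --pt "4.05 -0.13 1.77 0" --pt "5.15 -0.17 1.95 0"

```text
clock: 10.1
tcp_pos: [662.8, 60.3, 250.1]
orientation: [[0.023, 0.002, -1.0], [1.0, -0.002, 0.023], [-0.002, -1.0, -0.002]]
force: [-8.6, -1.4, 2.9]
finger_gap: 25.5
```

>>> jog_arm --pt "1.1 -0.03 0 0" --pt "2.2 -0.07 -0.05 0" --pt "3.3 -0.1 -0.2 0" --pt "4.4 -0.14 -0.45 0" --pt "5.4 -0.18 -0.75 0"

```text
clock: 10.6
tcp_pos: [717.9, 58.3, 244.5]
orientation: [[0.023, 0.004, -1.0], [1.0, -0.002, 0.023], [-0.002, -1.0, -0.004]]
force: [-6.0, -1.9, 6.5]
finger_gap: 25.7
```

>>> jog_arm --pt "0 0 0 0" --pt "0 0 0 0"

```text
clock: 10.8
tcp_pos: [717.9, 58.3, 244.5]
orientation: [[0.024, 0.003, -1.0], [1.0, -0.002, 0.024], [-0.002, -1.0, -0.003]]
force: [-0.5, 0.3, -6.9]
finger_gap: 25.7
```

```bash
python3 - <<'E'
from cell import *
import cv2
s=sense();g=get_image("side");print(s['tcp_pos'],s['force'])
cv2.imwrite("pics/s5.png",cv2.resize(g["img"][100:320,200:440],(720,660)[:2] if 0 else (640,587)))
E
```

```text
[717.91729183  58.27387689 244.52177182] [-0.45057146  0.34200471 -6.9214942 ]
```

View pics/s5.png

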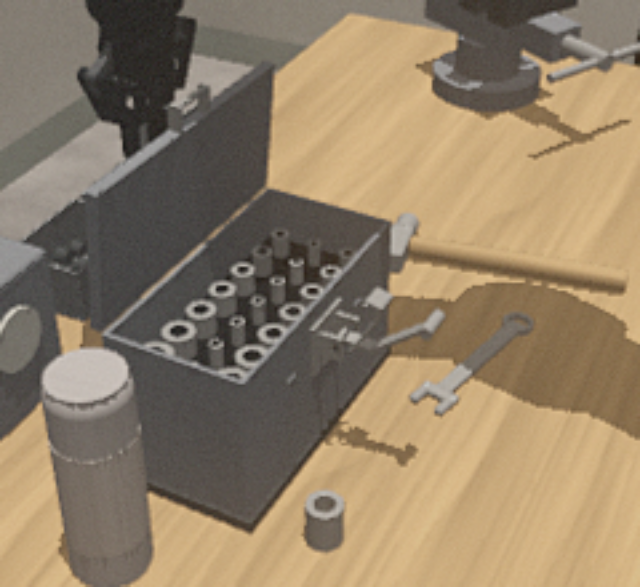

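>>> jog_arm --pt "0 0 0 0" --pt "0 0 0 0" --pt "0 0 0 0" --pt "0 0 0 0" --grip 65

```text
clock: 11.25
tcp_pos: [717.9, 58.3, 245.0]
orientation: [[0.024, 0.004, -1.0], [1.0, -0.002, 0.024], [-0.002, -1.0, -0.004]]
force: [-0.6, -0.3, 0.3]
finger_gap: 55.6
```

>>> jog_arm --pt "0 0 2 0" --pt "0 0 5 0" --pt "0 0 8 0" --pt "0 0 12 0" --pt "0 0 14 0"

```text
clock: 11.75
tcp_pos: [718.2, 58.6, 388.7]
orientation: [[0.024, 0.008, -1.0], [1.0, -0.001, 0.024], [-0.001, -1.0, -0.008]]
force: [0.5, 0.2, 0.0]
finger_gap: 55.5
```

>>> jog_arm --pt "0 0 0 0" --pt "0 0 0 0" --pt "0 0 0 0"

```text
clock: 12.05
tcp_pos: [718.0, 58.4, 387.6]
orientation: [[0.024, 0.006, -1.0], [1.0, -0.002, 0.024], [-0.001, -1.0, -0.006]]
force: [0.6, 0.0, 1.0]
finger_gap: 55.4
```

```bash
python3 - <<'E'
from cell import *
import cv2
s=sense();g=get_image("side");print(s['tcp_pos'],s['force'],s['finger_gap'])
cv2.imwrite("pics/s6.png",g["img"])
E
```

```text
[718.01939702  58.42372093 387.57193293] [0.5848419  0.02998791 0.95192449] 55.356690945341356
```

View pics/s6.png

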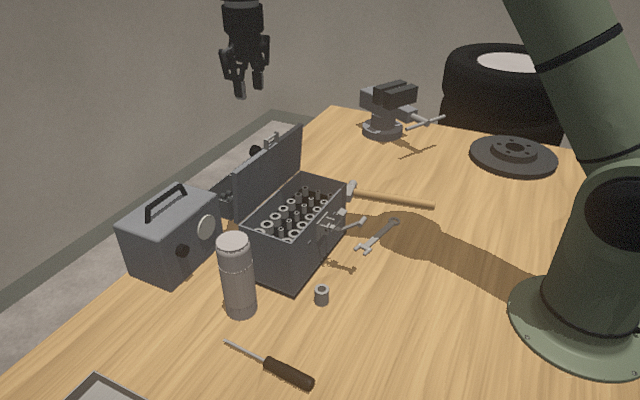

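The lid stands upright at about (268,160). The gripper is clear above it, and the bystanders are at the same pixels as at the start.

```bash
python3 -c "
from cell import *
print(job_done())"
```

```text
the job is handed in; nothing more can be done
None
```

The case is open and the job is handed in at about 12 s of the 48 s allowed; no verdict was reported.

- **Latch:** I pinched the lever grip on its end faces and swung it over to about 1.6 rad, estimated from the gripper position. The side and wrist pictures showed the hook sprung outward, well clear of the keeper bar, with the lid still shut.
- **Lid:** I swung it up by the knob to about 1.5 rad, estimated from the knob's path, then released it and backed off upward.
- **Last check:** The final side picture shows the lid standing upright by itself. The gripper is clear, with about 1 N of residual force, which is sensor noise. The hammer, screwdriver, wrench, spray can and socket look unmoved. The piston is hidden behind the case in that view, so I did not check it at the end.

One disagreement came up along the way: the wrist camera and the overhead and side cameras differed by 2 to 8 mm in y for the lever grip. The larger gap came from a reading taken while the arm was still settling. I settled it by centring the fingers on the bar in a close-up picture.

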